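Push the amplifier home into the corner stop

TASK

Push the finned car amplifier along the bench into the inside corner of the steel corner stop, so that its long side lies flush against the long fence and its end touches the short end stop. Only push it with the fingers: it must stay flat on the bench and never be lifted or tipped. Leave the plain control unit and everything else on the bench where they are.

Things in the scene. Friction and masses are not known exactly. Their poses are not given: they have to be found in the camera images.
- amp: Loose car amplifier: bare aluminium block, nine lengthwise cooling fins on top, 84 (x) x 130 (y) x 40 mm high, about 0.5 kg. Lower 26 mm solid with flat upright sides. Origin: centre of its underside. It starts turned at most 0.4 rad: its +x long side faces away from the robot and belongs against the long fence, its +y end against the end stop; brass terminals mark its -y end.
- amp_corner (a point): The amplifier's upright edge where its +x long side meets its +y end, 13 mm above the bench (42 mm along x, 65 mm along y from the origin): it belongs in the inside corner of the stop.
- amp_tail (a point): The amplifier's other upright edge of the same +x long side, at its -y end, 13 mm above the bench (42 mm along x, -65 mm along y from the origin).
- corner_stop: Bare steel L bolted to the bench, walls 6 mm thick, 32 mm high. Origin: inside corner at bench height. Long fence: 414 mm along its -y, beyond the amplifier, working face at x = 0 looking to -x. Short end stop: 100 mm along its -x, working face at y = 0 looking to -y. 5 mm high feet and a 60 mm high clamp lie outside. Home, amp's origin is at (-42, -65) mm here, turned as the stop.
- ecu: Leave alone: plain control unit, a flat smooth-topped aluminium box without fins, 85 x 120 x 27 mm, with a black connector on its -x side. Origin: centre of its underside.
- parts_tray: Leave alone: open grey plastic tray of nuts, 90 x 120 x 30 mm. Origin: centre of its underside.
- wheel_socket: Leave alone: upright steel socket, 33 mm across, 80 mm high. Origin: centre of its underside.
- grease_tin: Leave alone: low steel tin, 56 mm across, 45 mm high. Origin: centre of its underside.
- spray_can: Leave alone: grey spray can, 54 mm across, 160 mm high. Origin: centre of its underside.
- screwdriver: Leave alone: screwdriver lying on the bench, handle towards its -x. Origin on its underside.
There are look-alikes about, which are no part of the job. Leave any blue or orange look-alike of the amp alone.

How it is judged:
By the outcome, as a careful person would: the job done as asked, in the order asked, and still so for the second after the job is handed in, with the robot touching nothing.
It also fails if it takes over 51 s, if anything falls off the work surface, if the arm or the gripper's body presses on something with over 40 N, if the wrist force passes 120 N, or if a joint passes its speed limit or range.

ROBOT

A 7-joint arm with a two-finger parallel gripper is mounted at the origin on the work surface. World frame = base frame: x ahead of the robot, y to its left, z up, the work surface at z = 0. Lengths are in m, angles in rad, forces in N, time in s.
With the tool pointing down it reaches from about 0.425 to 0.875 m from the base axis. Payload 8.4 kg.
Tool frame: the origin (TCP) lies between the finger pads; the fingertips stand 11 mm ahead of it and the grasp point (between the pads) lies 8 mm behind it; x points along the fingers, z is the direction in which the jaws open and shut, and the axes are right-handed (so a half turn about x gives the same grasp; the last joint's range is limited). The gripper opens to 87 mm and grips with 3 to 60 N. Pads are 19 mm wide; open, the fingers measure 117 mm over their backs; the gripper's body (75 mm by 190 mm) begins 51 mm behind the grasp point.
Start: joints at [-1.323, 0.333, 0.04, 1.465, -0.013, 1.343, -0.059], TCP at [0.221, 0.611, 0.234] pointing down, gripper open.
Joint ranges: [-2.58, 2.58], [-0.38, 2.09], [-1.3, 1.39], [0.25, 2.4], [-1.5, 4.64], [0.08, 2.09], [-2.65, 2.65]. Speed limits (rad/s): [2.22, 2.22, 2.79, 2.79, 3.14, 3.14, 3.14].

INTERFACE

Orientations are given as a rotation vector (axis times angle).
In Python, from bench import status, viewer, manip gives the robot as it stands.
- The arm moves only by the shell command python3 -m inch 'ROWS' [FORCE]. ROWS is JSON, a list of rows, each an object with "translation": the shift along the world's x, y, z in m, a list of three; "twist": the turn, a rotation vector about the world's x, y, z in rad, a list of three; "claw": the closure in counts, from 0 (fully open) to 255 (shut). In form: [{"translation": [x, y, z], "twist": [wx, wy, wz], "claw": claw}, ...]. A call has 1 to 20 rows; each row is the pose to reach, as a shift and turn from the pose commanded when the call began; what a row does not reach only later rows make up. A row lasts 1/12 s, in which the tool goes at most 41.7 mm and 7.16 degrees, less where a joint would pass 70% of its speed; a pose out of reach is approached as far as the arm can. A call with a gripper value outside its range is refused whole. The fingers move at their own pace and stop on an object; FORCE is the grip in N (left out, the last holds). Time passes only in rows, so rows that repeat a pose let the fingers close. It gives the time, the measured TCP pose, the force and the opening at its end, in the units of the state.
- status.read_state(): the state, without advancing time (a new reading comes with each control period).
- viewer.grab_frame(name): name is "side" or "top" or "wrist"; returns a dict with "pixels" (480x640x3 uint8, blue, green, red), "depth" (480x640 float32, m along the optical axis (not along the pixel's ray), 0 where there is no reading), "camera_matrix" (3x3 intrinsics, pixels), "xyz" and "orientation" of the camera in the world; the wrist camera has in their place "tool_from_camera" (4x4, takes a point from camera to tool coordinates, whose origin is the TCP and whose axes are the tool frame's). Camera axes: x right, y down, z forward; pixel columns grow to the right and rows downward; lengths in m; the calibration is good to about 2 mm. A picture is of the moment at which its call begins: read the wrist's pose just before it.
- manip.sign_off(): hands the job in, once; it reports no verdict.
The state is a dict: "t": time; "joints": joint angles; "dq": joint speeds; "joint_torque": joint torques, N m; "position": TCP position; "tcp_rot": TCP orientation; "ft_force": force on the tool from outside, world axes, zero at the start; "torque": the same for the moment, N m; "width": opening from 0.0 (shut) to 1.0 (fully open).
Only numpy, scipy, OpenCV 4.12 (cv2) and the standard library are available. Lean on these libraries where they do the work, as an engineer would, in place of code of your own. Each camera call takes 0.05 s, during which the arm holds its last target. There are 200 camera calls.

## Working session

There is one attempt and no reset: what is moved stays moved. The work goes in short steps, Python scripts to look and compute and a shell command to move; the robot and the scene stay as the last step left them, time stands still between calls to the robot, and variables do not carry over. Pictures are saved under pics/ and viewed, about 8 in all and at most 12, crops included, and the job is handed in when it is done.

```bash
mkdir -p pics; ls
cat > h.py <<'E'
import numpy as np, cv2
from scipy.spatial.transform import Rotation as R
from bench import status, viewer, manip
def grab(n,save=None):
    s=status.read_state(); f=viewer.grab_frame(n)
    if n=="wrist":
        T=np.eye(4); T[:3,:3]=R.from_rotvec(s["tcp_rot"]).as_matrix(); T[:3,3]=s["position"]
        T=T@np.array(f["tool_from_camera"])
    else:
        T=np.eye(4); o=np.array(f["orientation"],float)
        T[:3,:3]=o if o.shape==(3,3) else R.from_rotvec(o).as_matrix() if o.size==3 else R.from_quat(o).as_matrix()
        T[:3,3]=f["xyz"]
    f["T"]=T
    if save: cv2.imwrite("pics/"+save,f["pixels"]); np.savez("pics/"+save[:-4]+".npz",T=T,K=f["camera_matrix"],d=f["depth"],p=f["pixels"])
    return f
def cloud(f):
    K=np.array(f["camera_matrix"] if "camera_matrix" in f else f["K"]); d=f["depth"] if "depth" in f else f["d"]
    v,u=np.mgrid[:480,:640]
    P=np.stack([(u-K[0,2])/K[0,0]*d,(v-K[1,2])/K[1,1]*d,d],-1)
    P=P@f["T"][:3,:3].T+f["T"][:3,3]; P[d==0]=np.nan
    return P
def ray(f,u,v,z):
    K=np.array(f["camera_matrix"] if "camera_matrix" in f else f["K"]); T=f["T"]
    r=T[:3,:3]@np.array([(u-K[0,2])/K[0,0],(v-K[1,2])/K[1,1],1]); return T[:3,3]+r*(z-T[2,3])/r[2]
E
python3 - <<'E'
from h import *
for n in("side","top"):
    f=grab(n,n+"0.png"); print(n,f["orientation"],f["T"].round(3).tolist())
print(status.read_state())
E
```

```text
pics
side [-0.12279665  2.85870274 -1.2500259 ] [[-0.997, -0.064, 0.049, 0.479], [-0.08, 0.676, -0.732, 0.682], [0.014, -0.734, -0.679, 0.684], [0.0, 0.0, 0.0, 1.0]]
top [-2.1795998   2.15853097 -0.12581862] [[0.009, -0.994, 0.108, 0.329], [-1.0, -0.01, -0.007, -0.007], [0.008, -0.108, -0.994, 1.675], [0.0, 0.0, 0.0, 1.0]]
{'t': 0.1, 'joints': array([-1.32320988,  0.33384993,  0.03985613,  1.46618358, -0.01340424,
        1.34330345, -0.05849399]), 'dq': array([ 8.31901829e-05, -2.39470139e-03,  1.78538959e-03, -2.78117135e-03,
       -1.85062848e-03, -3.03022960e-04,  7.56023682e-04]), 'joint_torque': array([ 4.07560219e-03, -6.57811832e+01,  1.34006292e+00, -4.04708898e+01,
       -5.97075513e-02,  4.09050146e-02,  1.42890590e-04]), 'position': array([0.22079243, 0.61091354, 0.23274134]), 'tcp_rot': array([-0.95098434,  1.35472082,  0.94946126]), 'ft_force': array([-0.40415419, -0.02497986, -0.45053165]), 'torque': array([-0.02375614, -0.03304731, -0.06609693]), 'width': 0.9994668602198209}
```

View pics/side0.png

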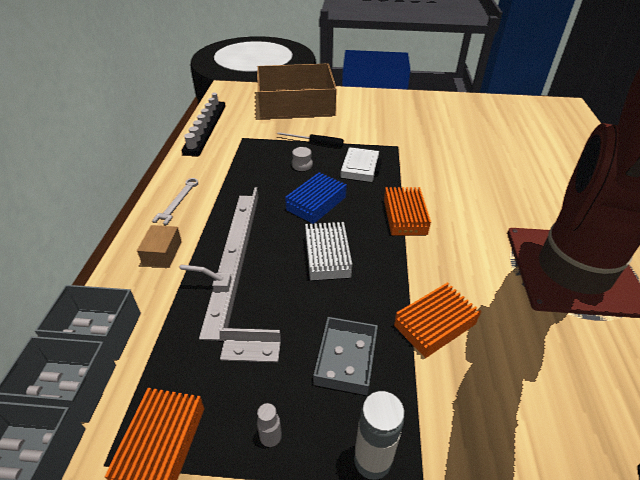

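View pics/top0.png

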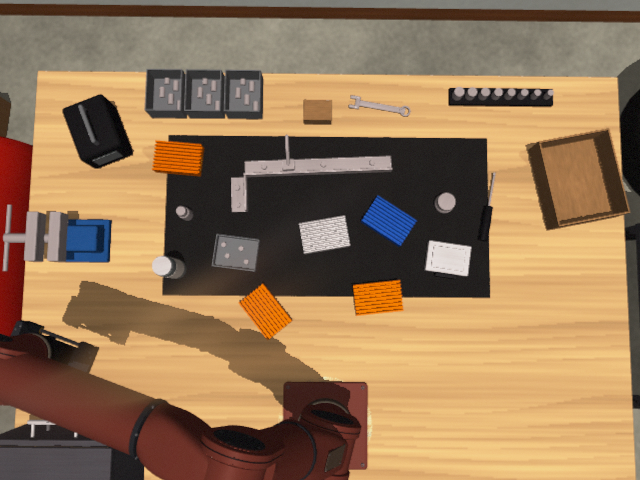

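Candidates, all in the top view: bare finned amp at (325,234), blue finned at (389,220), orange at (178,157), (265,311) and (378,297), and the plain smooth ECU at (448,258). I choose (325,234), the bare aluminium one with fins. Next: a close crop, and measurements from both views.

```bash
cat > meas.py <<'E'
from h import *
import sys
def meas(tag):
    out={}
    for n in("side","top"):
        f=grab(n,f"{n}{tag}.png"); P=cloud(f)
        hsv=cv2.cvtColor(f["pixels"],cv2.COLOR_BGR2HSV); 
        out[n]=(f,P,hsv)
    return out
E
python3 - <<'E'
from h import *
for n,(uv) in dict(side=(328,250),top=(325,234)).items():
    f=dict(np.load(f"pics/{n}0.npz")); P=cloud(f)
    hsv=cv2.cvtColor(f["p"],cv2.COLOR_BGR2HSV)
    low=(hsv[...,1]<70)
    # amp top points: height 
    for name,zmin,zmax,box in [("amp",.030,.055,(.45,.70,-.12,.18)),("stop",.024,.042,(.55,.86,-.35,.42)),("all",.02,.2,(.4,.9,-.6,.7))]:
        x,y,z=P[...,0],P[...,1],P[...,2]
        m=(z>zmin)&(z<zmax)&(x>box[0])&(x<box[1])&(y>box[2])&(y<box[3])
        k,L,st,c=cv2.connectedComponentsWithStats(cv2.morphologyEx(m.astype(np.uint8),cv2.MORPH_CLOSE,np.ones((5,5))))
        for i in range(1,k):
            if st[i,4]<60: continue
            q=P[(L==i)&m]; r=cv2.minAreaRect(q[:,:2].astype(np.float32)*1000)
            print(n,name,c[i].round(),st[i,4],"rect",np.round(r[0]),np.round(r[1]),round(r[2],1),"z",np.nanpercentile(q[:,2],[5,50,95]).round(3))
    m=(P[...,2]<.02)&(P[...,0]>.5)&(P[...,0]<.6); print("bench z",np.nanmedian(P[...,2][m]))
a=cv2.imread("pics/side0.png")[180:380,180:400]; b=cv2.imread("pics/top0.png")[130:290,220:420]
cv2.imwrite("pics/crop0.png",np.hstack([cv2.resize(a,(440,400),interpolation=cv2.INTER_CUBIC),cv2.resize(b,(360,400))[:, :360]]))
E
```

```text
side amp [309. 207.] 188 rect [ 576. -107.] [25. 60.] 88.4 z [0.031 0.038 0.043]
side amp [327. 246.] 1900 rect [523.   9.] [ 84. 136.] 10.5 z [0.032 0.04  0.043]
side amp [232. 283.] 131 rect [698. 112.] [  6. 135.] 2.5 z [0.031 0.033 0.035]
side stop [301. 159.] 111 rect [ 616. -316.] [48. 24.] 8.1 z [0.025 0.034 0.041]
side stop [307. 196.] 979 rect [ 564. -170.] [132.  86.] 57.8 z [0.027 0.038 0.042]
side stop [237. 286.] 1199 rect [706.  42.] [117. 434.] 16.3 z [0.025 0.032 0.035]
side stop [310. 241.] 328 rect [553.  15.] [ 24. 132.] 9.2 z [0.025 0.034 0.042]
side stop [170. 247.] 168 rect [847.  34.] [81. 14.] 80.9 z [0.025 0.033 0.041]
side stop [166. 412.] 2459 rect [734. 391.] [62. 86.] 86.2 z [0.028 0.038 0.042]
side stop [270. 435.] 128 rect [574. 408.] [32. 15.] 20.7 z [0.025 0.034 0.041]
side all [279. 101.] 973 rect [ 712. -595.] [142.  25.] 11.0 z [0.025 0.057 0.09 ]
side all [326. 138.] 156 rect [ 562. -444.] [23. 99.] 79.3 z [0.02  0.024 0.028]
side all [301. 156.] 307 rect [ 618. -328.] [48. 51.] 34.3 z [0.022 0.044 0.047]
side all [361. 162.] 881 rect [ 456. -337.
[... 2139 characters left out ...]
9.7 z [0.024 0.045 0.051]
top all [486. 222.] 303 rect [ 574. -451.] [ 24. 134.] 78.3 z [0.021 0.024 0.031]
top all [388. 221.] 1446 rect [ 559. -172.] [130.  86.] 57.5 z [0.023 0.035 0.045]
top all [183. 213.] 159 rect [573. 395.] [29. 30.] 29.2 z [0.027 0.069 0.083]
top all [ 84. 240.] 1984 rect [497. 654.] [128.  93.] 0.2 z [0.021 0.078 0.111]
top all [324. 235.] 1444 rect [518.   7.] [ 85. 130.] 10.2 z [0.023 0.034 0.045]
top all [234. 252.] 231 rect [466. 254.] [122.  91.] 83.3 z [0.022 0.029 0.036]
top all [447. 259.] 1380 rect [ 452. -338.] [121.  96.] 82.0 z [0.021 0.026 0.033]
top all [168. 266.] 518 rect [423. 417.] [53. 45.] 88.4 z [0.044 0.156 0.165]
bench z 0.0009357989998866056
```

View pics/crop0.png

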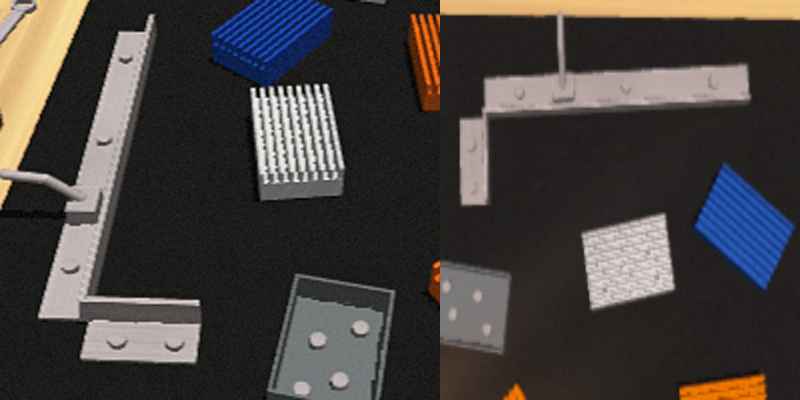

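The crop shows the bare block with bright fins (side crop about (295,140)). It is clearly separate from the blue one, and nothing stands between it and the L stop. Next I fit the stop.

Run:
```python
from h import *
for n in("side","top"):
    f=dict(np.load(f"pics/{n}0.npz")); P=cloud(f).reshape(-1,3); x,y,z=P.T
    m=(z>.027)&(z<.037)&(x>.66)&(x<.72)&(y>-.17)&(y<.23)
    q=P[m]; # fence top: robust line x=a+b*y
    b,a=np.polyfit(q[:,1],q[:,0],1)
    for _ in range(4):
        r=q[:,0]-a-b*q[:,1]; k=abs(r)<.006; b,a=np.polyfit(q[k,1],q[k,0],1)
    r=q[k,0]-a-b*q[k,1]
    print(n,"fence x at y=0",a.round(4),"slope",b.round(4),"spread",np.percentile(r,[5,95]).round(4),k.sum(),"y range",q[k,1].min(),q[k,1].max())
    m=(z>.027)&(z<.037)&(x>.585)&(x<.675)&(y>.18)&(y<.30); q=P[m]
    b,a=np.polyfit(q[:,0]-.65,q[:,1],1); r=q[:,1]-a-b*(q[:,0]-.65)
    print("  end y at x=.65",a.round(4),"slope",b.round(4),np.percentile(r,[5,95]).round(4),m.sum(), q[:,0].min())
    # amp top edges
    m=(z>.025)&(z<.046)&(x>.45)&(x<.62)&(y>-.075)&(y<.1)
    c=cv2.boxPoints(cv2.minAreaRect(P[m][:,:2].astype(np.float32))); print(c.round(3).tolist())
    # bolt/clamp extent
```

```text
side fence x at y=0 0.7034 slope -0.0508 spread [-0.0025  0.0032] 497 y range -0.16894621241010277 0.2299826473578805
  end y at x=.65 0.2342 slope 0.0442 [-0.0039  0.0026] 228 0.5900257957184148
[[0.4690000116825104, 0.06800000369548798], [0.49300000071525574, -0.06599999964237213], [0.5759999752044678, -0.05000000074505806], [0.5519999861717224, 0.08299999684095383]]
top fence x at y=0 0.6992 slope -0.049 spread [-0.0031  0.0033] 284 y range -0.1689183141060103 0.22824942959126535
  end y at x=.65 0.2313 slope 0.0569 [-0.0025  0.0029] 53 0.585761395377633
[[0.4650000035762787, 0.06300000101327896], [0.4880000054836273, -0.06499999761581421], [0.5720000267028809, -0.04899999871850014], [0.5490000247955322, 0.07900000363588333]]
```

```bash
cat > st.py <<'E'
from h import *
def st():
    s=status.read_state(); M=R.from_rotvec(s["tcp_rot"]).as_matrix()
    print("t",round(s["t"],2),"pos",s["position"].round(4),"x",M[:,0].round(3),"z",M[:,2].round(3),"jaw yaw",round(np.arctan2(M[1,2],M[0,2]),3),"F",s["ft_force"].round(1),"w",round(s["width"],2),"q",s["joints"].round(2)); return s,M
if __name__=="__main__": st()
E
python3 - <<'E'
from st import *
s,M=st()
for jaw in(np.pi/2+.178,-np.pi/2+.178):
    z=np.array([np.cos(jaw),np.sin(jaw),0]); x=np.array([0,0,-1.]); D=np.stack([x,np.cross(z,x),z],1)
    print(R.from_matrix(D@M.T).as_rotvec().round(3))
print(np.array([.44,-.006,.23])-s["position"])
E
```

```text
t 0.1 pos [0.2208 0.6109 0.2327] x [-0.    -0.001 -1.   ] z [ 0.34   0.94  -0.001] jaw yaw 1.224 F [-0.4 -0.  -0.5] w 1.0 q [-1.32  0.33  0.04  1.47 -0.01  1.34 -0.06]
[ 0.001 -0.     0.525]
[-0.000e+00 -2.000e-03 -2.617e+00]
[ 0.21920757 -0.61691354 -0.00274134]
```

```bash
python3 -m inch '[{"translation":[0.02,-0.04,0],"twist":[0,0,0.05],"claw":0},{"translation":[0.05,-0.07,0],"twist":[0,0,0.1],"claw":0},{"translation":[0.08,-0.10,0],"twist":[0,0,0.15],"claw":0},{"translation":[0.11,-0.13,0],"twist":[0,0,0.2],"claw":0},{"translation":[0.14,-0.16,0],"twist":[0,0,0.25],"claw":0},{"translation":[0.16,-0.19,0],"twist":[0,0,0.3],"claw":0},{"translation":[0.18,-0.22,0],"twist":[0,0,0.35],"claw":0},{"translation":[0.20,-0.255,0],"twist":[0,0,0.4],"claw":0},{"translation":[0.21,-0.295,0],"twist":[0,0,0.45],"claw":0},{"translation":[0.218,-0.335,0],"twist":[0,0,0.5],"claw":0},{"translation":[0.219,-0.375,0],"twist":[0,0,0.525],"claw":0},{"translation":[0.219,-0.415,0],"twist":[0,0,0.525],"claw":0},{"translation":[0.219,-0.455,0],"twist":[0,0,0.525],"claw":0},{"translation":[0.219,-0.495,0],"twist":[0,0,0.525],"claw":0},{"translation":[0.219,-0.535,0],"twist":[0,0,0.525],"claw":0},{"translation":[0.219,-0.575,0],"twist":[0,0,0.525],"claw":0},{"translation":[0.219,-0.617,0],"twist":[0,0,0.525],"claw":0},{"translation":[0.219,-0.617,0],"twist":[0,0,0.525],"claw":0},{"translation":[0.219,-0.617,0],"twist":[0,0,0.525],"claw":0},{"translation":[0.219,-0.617,0],"twist":[0,0,0.525],"claw":0}]'; python3 st.py; python3 -c "
from h import *
f=grab('wrist','w1.png'); P=cloud(f); x,y,z=np.moveaxis(P,-1,0)
m=(z>.025)&(z<.05)&(x>.44)&(x<.62)&(y>-.078)&(y<.1)
print(m.sum()); r=cv2.minAreaRect(P[m][:,:2].astype(np.float32)*1000); print(r, np.percentile(z[m],[5,50,95]))"
```

```text
t: 1.77
position: [0.4398, -0.0052, 0.2334]
tcp_rot: [-1.339, 1.12, 1.339]
ft_force: [-0.4, 0.9, -0.3]
width: 1.0
t 1.77 pos [ 0.4398 -0.0052  0.2334] x [-0.  0. -1.] z [-0.177  0.984  0.   ] jaw yaw 1.749 F [-0.4  0.9 -0.3] w 1.0 q [-0.61 -0.14  0.48  1.96  0.07  1.3   1.6 ]
7832
((513.6166381835938, 4.5849151611328125), (71.46759796142578, 130.36244201660156), 10.201162338256836) [0.02659529 0.03790702 0.04077967]
```

View pics/w1.png

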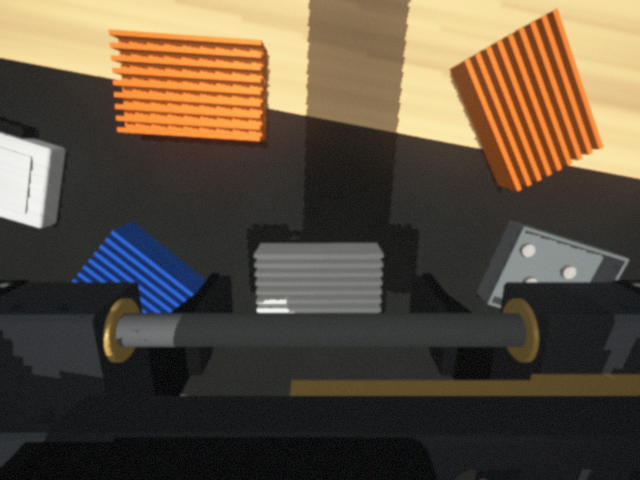

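The wrist view confirms the bare finned amp ahead at (320,275). Its near side is at x≈0.478 and its yaw is about 10.2°. The blue one (150,270) and the tray (550,265) are well clear of the fingers. I'll descend behind the amp's near long side and advance.

```bash
python3 -m inch '[{"translation":[0,-0.001,-0.04],"twist":[0,0,0],"claw":0},{"translation":[0,-0.002,-0.08],"twist":[0,0,0],"claw":0},{"translation":[0,-0.003,-0.12],"twist":[0,0,0],"claw":0},{"translation":[0,-0.003,-0.15],"twist":[0,0,0],"claw":0},{"translation":[0,-0.003,-0.175],"twist":[0,0,0],"claw":0},{"translation":[0,-0.003,-0.195],"twist":[0,0,0],"claw":0},{"translation":[0,-0.003,-0.207],"twist":[0,0,0],"claw":0},{"translation":[0,-0.003,-0.213],"twist":[0,0,0],"claw":0},{"translation":[0,-0.003,-0.213],"twist":[0,0,0],"claw":0},{"translation":[0.005,-0.002,-0.213],"twist":[0,0,0],"claw":0},{"translation":[0.01,-0.001,-0.213],"twist":[0,0,0],"claw":0},{"translation":[0.015,0,-0.213],"twist":[0,0,0],"claw":0},{"translation":[0.02,0.001,-0.213],"twist":[0,0,0],"claw":0}]'; python3 st.py
```

```text
t: 2.9
position: [0.4614, -0.0043, 0.0214]
tcp_rot: [-1.34, 1.118, 1.338]
ft_force: [-0.7, -0.1, -0.2]
width: 0.997
t 2.9 pos [ 0.4614 -0.0043  0.0214] x [ 0.002  0.001 -1.   ] z [-0.178  0.984  0.   ] jaw yaw 1.749 F [-0.7 -0.1 -0.2] w 1.0 q [-0.57  0.2   0.53  2.15 -0.14  0.82  1.79]
```

```bash
python3 -m inch '[{"translation":[0.004,0.001,0],"twist":[0,0,0],"claw":0},{"translation":[0.008,0.001,0],"twist":[0,0,0],"claw":0},{"translation":[0.012,0.002,0],"twist":[0,0,0],"claw":0},{"translation":[0.016,0.003,0],"twist":[0,0,0],"claw":0},{"translation":[0.021,0.003,0],"twist":[0,0,-0.005],"claw":0},{"translation":[0.026,0.004,0],"twist":[0,0,-0.015],"claw":0},{"translation":[0.031,0.005,0],"twist":[0,0,-0.025],"claw":0},{"translation":[0.036,0.006,0],"twist":[0,0,-0.035],"claw":0},{"translation":[0.041,0.006,0],"twist":[0,0,-0.045],"claw":0},{"translation":[0.046,0.007,0],"twist":[0,0,-0.055],"claw":0},{"translation":[0.051,0.008,0],"twist":[0,0,-0.065],"claw":0},{"translation":[0.056,0.008,0],"twist":[0,0,-0.075],"claw":0},{"translation":[0.061,0.009,0],"twist":[0,0,-0.085],"claw":0}]'; python3 st.py
cat > look.py <<'E'
from h import *
import sys
tag=sys.argv[1]
for n in("side","top"):
    f=grab(n,n+tag+".png"); P=cloud(f); x,y,z=np.moveaxis(P,-1,0); hsv=cv2.cvtColor(f["pixels"],cv2.COLOR_BGR2HSV)
    hull=[.47,.69,-.075,.24] if len(sys.argv)<6 else list(map(float,sys.argv[2:6]))
    m=(z>.027)&(z<.046)&(x>hull[0])&(x<hull[1])&(y>hull[2])&(y<hull[3])&(hsv[...,1]<60)&(hsv[...,2]>110)
    k,L,S,c=cv2.connectedComponentsWithStats(cv2.morphologyEx(m.astype(np.uint8),cv2.MORPH_CLOSE,np.ones((5,5))))
    i=1+np.argmax(S[1:,4]); q=P[(L==i)&m]
    r=cv2.minAreaRect(q[:,:2].astype(np.float32)*1000); print(n,c[i].round(),S[i,4],np.round(r[0],1),np.round(r[1],1),round(r[2],1))
E
python3 look.py 2
```

```text
t: 3.98
position: [0.5214, 0.0042, 0.0205]
tcp_rot: [-1.277, 1.164, 1.277]
ft_force: [-2.3, -0.0, -1.3]
width: 0.997
t 3.98 pos [0.5214 0.0042 0.0205] x [-0. -0. -1.] z [-0.092  0.996 -0.   ] jaw yaw 1.663 F [-2.3 -0.  -1.3] w 1.0 q [-0.55  0.33  0.52  2.02 -0.21  0.85  1.76]
side [295. 230.] 339 [592.1 -14.4] [52.  78.3] 8.8
top [246. 188.] 105 [648.2 227. ] [ 54.4 115.4] 63.1
```

```bash
python3 -m inch '[{"translation":[0.005,0,0],"twist":[0,0,-0.008],"claw":0},{"translation":[0.01,0.001,0],"twist":[0,0,-0.016],"claw":0},{"translation":[0.015,0.001,0],"twist":[0,0,-0.024],"claw":0},{"translation":[0.02,0.001,0],"twist":[0,0,-0.032],"claw":0},{"translation":[0.025,0.002,0],"twist":[0,0,-0.04],"claw":0},{"translation":[0.03,0.002,0],"twist":[0,0,-0.042],"claw":0},{"translation":[0.035,0.002,0],"twist":[0,0,-0.042],"claw":0},{"translation":[0.04,0.002,0],"twist":[0,0,-0.042],"claw":0},{"translation":[0.045,0.003,0],"twist":[0,0,-0.042],"claw":0},{"translation":[0.05,0.003,0],"twist":[0,0,-0.042],"claw":0},{"translation":[0.05,0.003,0],"twist":[0,0,-0.042],"claw":0}]'; python3 st.py;python3 look.py 3
```

```text
t: 5.0
position: [0.5724, 0.0074, 0.0207]
tcp_rot: [-1.248, 1.183, 1.246]
ft_force: [0.1, -0.3, -1.4]
width: 0.998
t 5.0 pos [0.5724 0.0074 0.0207] x [ 0.002 -0.    -1.   ] z [-0.051  0.999 -0.   ] jaw yaw 1.622 F [ 0.1 -0.3 -1.4] w 1.0 q [-0.52  0.42  0.52  1.89 -0.26  0.89  1.75]
side [272. 228.] 329 [643.8 -21.5] [52.  60.5] 6.5
top [247. 188.] 111 [648.6 226.5] [ 53.3 114.8] 63.7
```

View pics/side3.png

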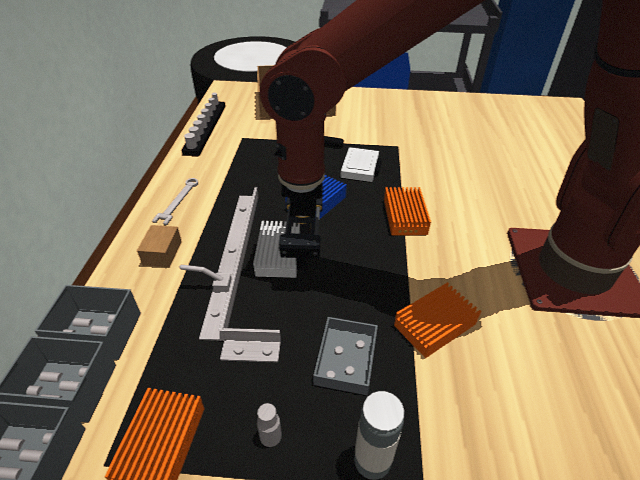

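The side view shows the amp flat at (272,245), moving squarely towards the fence with about 30 mm left. Blue and the ECU are untouched.

```bash
python3 -m inch '[{"translation":[0.004,0,0],"twist":[0,0,0],"claw":0},{"translation":[0.008,0,0],"twist":[0,0,0],"claw":0},{"translation":[0.012,0.001,0],"twist":[0,0,0],"claw":0},{"translation":[0.016,0.001,0],"twist":[0,0,0],"claw":0},{"translation":[0.019,0.001,0],"twist":[0,0,0],"claw":0},{"translation":[0.021,0.001,0],"twist":[0,0,0],"claw":0},{"translation":[0.023,0.001,0],"twist":[0,0,0],"claw":0}]'; python3 -m inch '[{"translation":[0.001,0,0],"twist":[0,0,0],"claw":0},{"translation":[0.002,0,0],"twist":[0,0,0],"claw":0}]'; python3 -m inch '[{"translation":[0.001,0,0],"twist":[0,0,0],"claw":0},{"translation":[0.002,0,0],"twist":[0,0,0],"claw":0}]'
```

```text
t: 5.68
position: [0.594, 0.0083, 0.0205]
tcp_rot: [-1.247, 1.185, 1.247]
ft_force: [-5.4, 0.5, 2.7]
width: 1.003
t: 5.85
position: [0.5959, 0.0083, 0.0205]
tcp_rot: [-1.247, 1.185, 1.247]
ft_force: [-3.9, 1.1, 2.1]
width: 1.0
t: 6.02
position: [0.5979, 0.0083, 0.0205]
tcp_rot: [-1.247, 1.185, 1.247]
ft_force: [-3.5, 0.3, 1.2]
width: 0.997
```

Run:
```python
from st import *
st()
f=grab("side","side4.png"); P=cloud(f)
cv2.imwrite("pics/c4.png",cv2.resize(f["pixels"][170:370,160:400],(720,600),interpolation=cv2.INTER_CUBIC))
```

```text
t 6.02 pos [0.5979 0.0083 0.0205] x [-0. -0. -1.] z [-0.051  0.999 -0.   ] jaw yaw 1.622 F [-3.5  0.3  1.2] w 1.0 q [-0.5   0.47  0.51  1.83 -0.28  0.92  1.76]
```

View pics/c4.png

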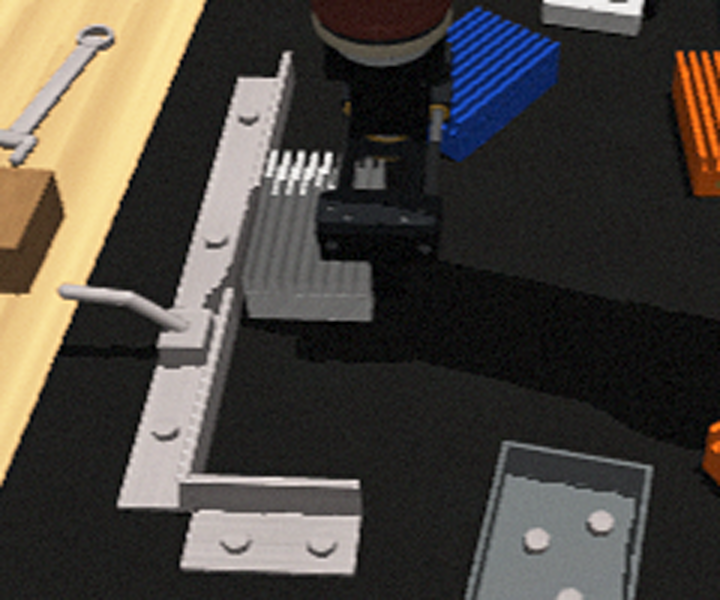

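About 5–8 mm of gap is still visible at (240,310) in the crop. I'll creep until the force rises.

```bash
python3 -m inch '[{"translation":[0.0015,0,0],"twist":[0,0,0],"claw":0},{"translation":[0.003,0,0],"twist":[0,0,0],"claw":0}]' | grep -E "pos|ft"; python3 -m inch '[{"translation":[0.001,0,0],"twist":[0,0,0],"claw":0},{"translation":[0.002,0,0],"twist":[0,0,0],"claw":0}]'| grep -E "pos|ft"; python3 -m inch '[{"translation":[0.001,0,0],"twist":[0,0,0],"claw":0},{"translation":[0.002,0,0],"twist":[0,0,0],"claw":0}]'| grep -E "pos|ft"
```

```text
position: [0.601, 0.0083, 0.0205]
ft_force: [-3.0, -1.1, 0.6]
position: [0.6031, 0.0083, 0.0205]
ft_force: [-3.6, -0.0, 0.5]
position: [0.6039, 0.0083, 0.0204]
ft_force: [-12.6, 0.7, 8.7]
```

```bash
python3 -m inch '[{"translation":[0.001,0,0],"twist":[0,0,0],"claw":0},{"translation":[0.001,0,0],"twist":[0,0,0],"claw":0},{"translation":[0.001,0,0],"twist":[0,0,0],"claw":0}]'| grep -E "pos|ft|rot"; python3 -c "
from st import *
s,M=st(); print(s['torque'])"
```

```text
position: [0.6039, 0.0082, 0.0203]
tcp_rot: [-1.244, 1.188, 1.25]
ft_force: [-11.7, 0.8, 8.7]
t 6.82 pos [0.6039 0.0082 0.0203] x [-0.004  0.    -1.   ] z [-0.051  0.999  0.001] jaw yaw 1.622 F [-11.7   0.8   8.7] w 1.0 q [-0.49  0.48  0.51  1.81 -0.28  0.93  1.76]
[ 0.11173476  2.54330838 -0.11479209]
```

Firm contact with the fence (12 N, no further advance). I'll retreat, lift clear, turn the jaws by 90° to push on the -y end, and check the amp's position.

```bash
python3 -m inch '[{"translation":[-0.005,0,0],"twist":[0,0,0],"claw":0},{"translation":[-0.02,0,0],"twist":[0,0,0],"claw":0},{"translation":[-0.025,0,0.02],"twist":[0,0,0],"claw":0},{"translation":[-0.025,0,0.05],"twist":[0,0,0],"claw":138},{"translation":[-0.02,-0.01,0.085],"twist":[0,0,-0.1],"claw":138},{"translation":[-0.01,-0.02,0.12],"twist":[0,0,-0.22],"claw":138},{"translation":[0,-0.04,0.12],"twist":[0,0,-0.34],"claw":138},{"translation":[0.01,-0.06,0.12],"twist":[0,0,-0.46],"claw":138},{"translation":[0.02,-0.08,0.12],"twist":[0,0,-0.58],"claw":138},{"translation":[0.03,-0.1,0.12],"twist":[0,0,-0.70],"claw":138},{"translation":[0.04,-0.108,0.12],"twist":[0,0,-0.82],"claw":138},{"translation":[0.051,-0.108,0.12],"twist":[0,0,-0.94],"claw":138},{"translation":[0.051,-0.108,0.12],"twist":[0,0,-1.06],"claw":138},{"translation":[0.051,-0.108,0.12],"twist":[0,0,-1.18],"claw":138},{"translation":[0.051,-0.108,0.12],"twist":[0,0,-1.30],"claw":138},{"translation":[0.051,-0.108,0.12],"twist":[0,0,-1.42],"claw":138},{"translation":[0.051,-0.108,0.12],"twist":[0,0,-1.54],"claw":138},{"translation":[0.051,-0.108,0.12],"twist":[0,0,-1.57],"claw":138},{"translation":[0.051,-0.108,0.12],"twist":[0,0,-1.57],"claw":138}]'| grep -E "pos|ft|wid"
python3 - <<'E'
from st import *
st()
f=dict(np.load("pics/side0.npz")); P=cloud(f); x,y,z=np.moveaxis(P,-1,0); m=(x>.70)&(x<.83)&(y>.03)&(y<.2)
print("clamp z",np.nanpercentile(z[m],[90,99,100]))
for n in("side","wrist"):
    f=grab(n,n+"5.png"); P=cloud(f); x,y,z=np.moveaxis(P,-1,0)
    hsv=cv2.cvtColor(f["pixels"],cv2.COLOR_BGR2HSV)
    m=(z>.025)&(z<.05)&(x>.58)&(x<.688)&(y>-.08)&(y<.13)&(hsv[...,1]<80)&(hsv[...,2]>40)
    q=P[m]; print(n,m.sum(), cv2.minAreaRect(q[:,:2].astype(np.float32)*1000) if len(q) else 0, np.percentile(q[:,1],[1,99]) if len(q) else 0)
    if n=="side": cv2.imwrite("pics/c5.png",np.hstack([cv2.resize(f["pixels"][180:340,180:340],(400,400))]))
    else: cv2.imwrite("pics/c5.png",np.hstack([cv2.imread("pics/c5.png"),cv2.resize(f["pixels"],(400,400))]))
E
```

```text
position: [0.6576, -0.0997, 0.1407]
ft_force: [0.1, 1.2, -0.2]
width: 0.455
t 8.4 pos [ 0.6576 -0.0997  0.1407] x [ 0.001 -0.001 -1.   ] z [0.999 0.051 0.001] jaw yaw 0.051 F [ 0.1  1.2 -0.2] w 0.46 q [-0.55  0.56  0.89  1.57 -0.45  1.23  0.47]
clamp z [0.02516783 0.05783938 0.06201018]
side 1587 ((653.5565185546875, 14.688713073730469), (75.44953155517578, 132.02389526367188), 3.0288479328155518) [-0.049703    0.08031162]
wrist 18522 ((652.2711791992188, 1.7364387512207031), (76.67526245117188, 111.90642547607422), 2.7426657676696777) [-0.05274096  0.05536517]
```

View pics/c5.png

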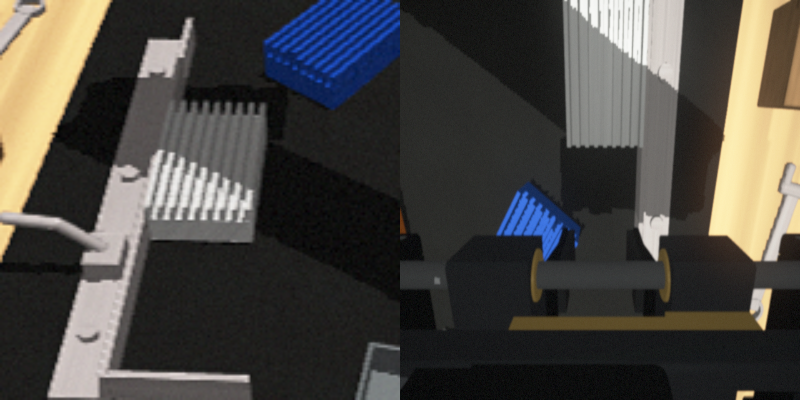

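The crop shows the amp flush on the fence at (205,180) and the blue one clear. In the wrist view the amp's -y end (y≈-0.053) is free. Now I descend behind that end and push along the fence direction (-0.05, 1).

```bash
python3 -m inch '[{"translation":[0,0.018,-0.03],"twist":[0,0,0],"claw":138},{"translation":[0,0.018,-0.06],"twist":[0,0,0],"claw":138},{"translation":[0,0.018,-0.085],"twist":[0,0,0],"claw":138},{"translation":[0,0.018,-0.105],"twist":[0,0,0],"claw":138},{"translation":[0,0.018,-0.114],"twist":[0,0,0],"claw":138},{"translation":[0,0.018,-0.117],"twist":[0,0,0],"claw":138},{"translation":[0,0.022,-0.117],"twist":[0,0,0],"claw":138},{"translation":[0,0.027,-0.117],"twist":[0,0,0],"claw":138},{"translation":[0,0.032,-0.117],"twist":[0,0,0],"claw":138},{"translation":[-0.001,0.037,-0.117],"twist":[0,0,0],"claw":138},{"translation":[-0.001,0.042,-0.117],"twist":[0,0,0],"claw":138},{"translation":[-0.001,0.047,-0.117],"twist":[0,0,0],"claw":138}]'| grep -E "pos|ft|wid"
```

```text
position: [0.6565, -0.0533, 0.0246]
ft_force: [0.3, -5.3, 3.3]
width: 0.458
```

```bash
python3 -m inch '[{"translation":[0,0.005,0],"twist":[0,0,0],"claw":138},{"translation":[0,0.01,0],"twist":[0,0,0],"claw":138},{"translation":[-0.001,0.015,0],"twist":[0,0,0],"claw":138},{"translation":[-0.001,0.02,0],"twist":[0,0,0],"claw":138},{"translation":[-0.001,0.025,0],"twist":[0,0,0],"claw":138},{"translation":[-0.0015,0.03,0],"twist":[0,0,0],"claw":138},{"translation":[-0.002,0.035,0],"twist":[0,0,0],"claw":138},{"translation":[-0.002,0.04,0],"twist":[0,0,0],"claw":138}]'| grep -E "pos|ft|wid"
python3 - <<'E'
from st import *
st()
f=grab("side","side6.png")
cv2.imwrite("pics/c6.png",cv2.resize(f["pixels"][180:370,180:400],(660,570),interpolation=cv2.INTER_CUBIC))
E
```

```text
position: [0.6537, -0.0122, 0.0235]
ft_force: [0.7, -4.2, 2.7]
width: 0.456
t 10.17 pos [ 0.6537 -0.0122  0.0235] x [-0.  0. -1.] z [ 0.999  0.052 -0.   ] jaw yaw 0.052 F [ 0.7 -4.2  2.7] w 0.46 q [-0.64  0.66  0.81  1.69 -0.54  1.03  0.41]
```

View pics/c6.png

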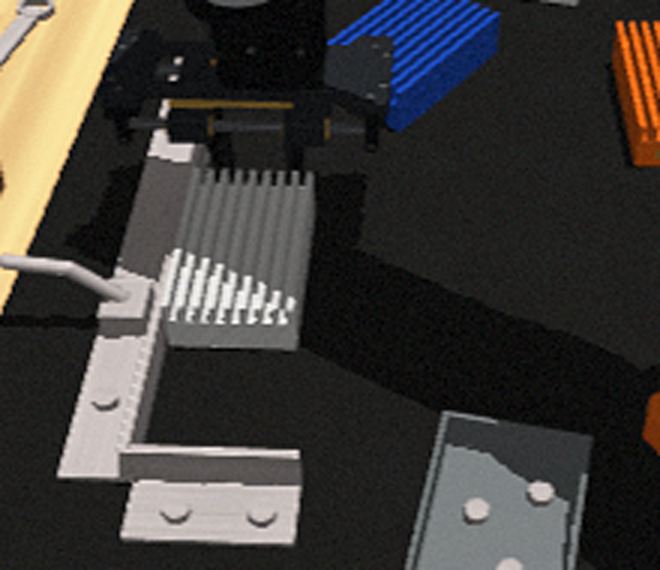

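Sliding flush along the fence, about 0.10 m to go.

```bash
python3 -m inch '[{"translation":[0,0.005,0],"twist":[0,0,0],"claw":138},{"translation":[-0.0005,0.01,0],"twist":[0,0,0],"claw":138},{"translation":[-0.001,0.015,0],"twist":[0,0,0],"claw":138},{"translation":[-0.001,0.02,0],"twist":[0,0,0],"claw":138},{"translation":[-0.001,0.025,0],"twist":[0,0,0],"claw":138},{"translation":[-0.0015,0.03,0],"twist":[0,0,0],"claw":138},{"translation":[-0.002,0.035,0],"twist":[0,0,0],"claw":138},{"translation":[-0.002,0.04,0],"twist":[0,0,0],"claw":138},{"translation":[-0.002,0.045,0],"twist":[0,0,0],"claw":138},{"translation":[-0.0025,0.05,0],"twist":[0,0,0],"claw":138},{"translation":[-0.003,0.055,0],"twist":[0,0,0],"claw":138},{"translation":[-0.003,0.06,0],"twist":[0,0,0],"claw":138},{"translation":[-0.003,0.065,0],"twist":[0,0,0],"claw":138},{"translation":[-0.0035,0.07,0],"twist":[0,0,0],"claw":138},{"translation":[-0.004,0.075,0],"twist":[0,0,0],"claw":138},{"translation":[-0.004,0.08,0],"twist":[0,0,0],"claw":138},{"translation":[-0.004,0.083,0],"twist":[0,0,0],"claw":138},{"translation":[-0.0045,0.085,0],"twist":[0,0,0],"claw":138}]'| grep -E "pos|ft|wid"
for i in 1 2; do python3 -m inch '[{"translation":[0,0.002,0],"twist":[0,0,0],"claw":138},{"translation":[0,0.004,0],"twist":[0,0,0],"claw":138}]'| grep -E "pos|ft"; done
```

```text
position: [0.6495, 0.073, 0.0236]
ft_force: [0.5, -0.9, -1.3]
width: 0.458
position: [0.6494, 0.0761, 0.0236]
ft_force: [0.4, -1.7, -1.9]
position: [0.6494, 0.0802, 0.0236]
ft_force: [0.3, -2.7, -0.4]
```

```bash
python3 -m inch '[{"translation":[0,0.002,0],"twist":[0,0,0],"claw":138},{"translation":[0,0.004,0],"twist":[0,0,0],"claw":138}]'| grep -E "pos|ft"; python3 -m inch '[{"translation":[0,0.0015,0],"twist":[0,0,0],"claw":138},{"translation":[0,0.003,0],"twist":[0,0,0],"claw":138}]'| grep -E "pos|ft"; python3 -m inch '[{"translation":[0,0.001,0],"twist":[0,0,0],"claw":138},{"translation":[0,0.002,0],"twist":[0,0,0],"claw":138}]'| grep -E "pos|ft"; python3 -m inch '[{"translation":[0,0.001,0],"twist":[0,0,0],"claw":138},{"translation":[0,0.002,0],"twist":[0,0,0],"claw":138}]'| grep -E "pos|ft"
```

```text
position: [0.6495, 0.0843, 0.0236]
ft_force: [-0.1, -2.5, -1.1]
position: [0.6494, 0.0871, 0.0236]
ft_force: [-0.7, -8.1, 0.6]
position: [0.6493, 0.0872, 0.0236]
ft_force: [-1.2, -9.4, 0.2]
position: [0.6491, 0.0872, 0.0236]
ft_force: [-1.7, -14.8, 1.6]
```

The end stop is reached: it holds at y=0.0872 while the force rises to 15 N. I'll back off, lift and inspect from the cameras.

```bash
python3 -m inch '[{"translation":[0,-0.01,0],"twist":[0,0,0],"claw":138},{"translation":[0,-0.03,0],"twist":[0,0,0],"claw":138},{"translation":[0,-0.035,0.03],"twist":[0,0,0],"claw":138},{"translation":[0,-0.04,0.07],"twist":[0,0,0],"claw":138},{"translation":[-0.01,-0.06,0.11],"twist":[0,0,0],"claw":138},{"translation":[-0.01,-0.06,0.11],"twist":[0,0,0],"claw":138}]'| grep -E "pos|ft|wid"
python3 - <<'E'
from st import *
st()
for n in("side","wrist"):
    f=grab(n,n+"7.png"); P=cloud(f); x,y,z=np.moveaxis(P,-1,0)
    hsv=cv2.cvtColor(f["pixels"],cv2.COLOR_BGR2HSV)
    m=(z>.035)&(z<.05)&(x>.55)&(x<.69)&(y>.05)&(y<.26)&(hsv[...,1]<80)
    q=P[m]; print(n,m.sum(), cv2.minAreaRect(q[:,:2].astype(np.float32)*1000) if len(q) else 0)
    if n=="side": a=cv2.resize(f["pixels"][240:360,180:300],(400,400),interpolation=cv2.INTER_CUBIC)
    else: cv2.imwrite("pics/c7.png",np.hstack([a,cv2.resize(f["pixels"],(400,400))]))
E
```

```text
position: [0.6418, 0.0274, 0.1405]
ft_force: [0.8, -1.3, 0.5]
width: 0.458
t 13.22 pos [0.6418 0.0274 0.1405] x [ 0.008  0.001 -1.   ] z [0.999 0.049 0.008] jaw yaw 0.049 F [ 0.8 -1.3  0.5] w 0.46 q [-0.78  0.51  0.91  1.64 -0.43  1.2   0.27]
side 1409 ((648.6387939453125, 168.23501586914062), (90.32352447509766, 138.647216796875), 5.512903690338135)
wrist 8882 ((648.5216674804688, 140.26434326171875), (84.32701110839844, 85.0934066772461), 2.7233023643493652)
```

View pics/c7.png

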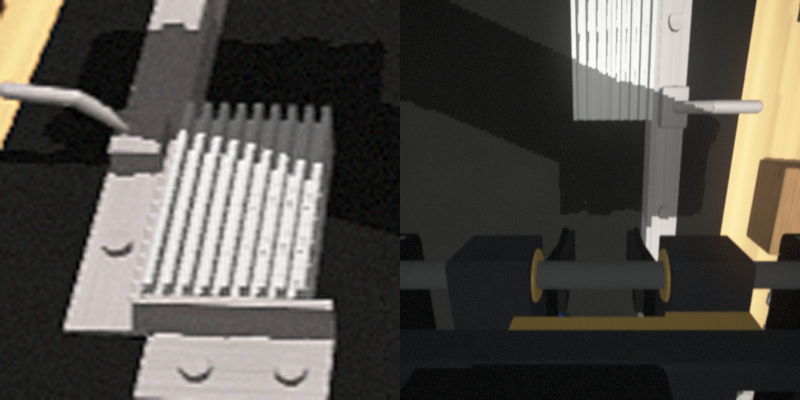

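The amp sits in the corner: side crop, corner at (140,300). Its yaw is 2.7° against the stop's 2.9°. As a check and final seating, I'll press the long side gently against the fence with two fingers; contact should come at TCP x≈0.596.

```bash
python3 -m inch '[{"translation":[-0.01,0.01,0],"twist":[0,0,0.12],"claw":138},{"translation":[-0.02,0.02,0],"twist":[0,0,0.24],"claw":138},{"translation":[-0.03,0.04,0],"twist":[0,0,0.36],"claw":138},{"translation":[-0.04,0.06,0],"twist":[0,0,0.48],"claw":138},{"translation":[-0.05,0.08,0],"twist":[0,0,0.6],"claw":138},{"translation":[-0.06,0.1,0],"twist":[0,0,0.72],"claw":138},{"translation":[-0.07,0.12,0],"twist":[0,0,0.84],"claw":138},{"translation":[-0.08,0.136,0],"twist":[0,0,0.96],"claw":138},{"translation":[-0.082,0.136,0],"twist":[0,0,1.08],"claw":138},{"translation":[-0.082,0.136,0],"twist":[0,0,1.2],"claw":138},{"translation":[-0.082,0.136,0],"twist":[0,0,1.32],"claw":138},{"translation":[-0.082,0.136,0],"twist":[0,0,1.44],"claw":138},{"translation":[-0.082,0.136,0],"twist":[0,0,1.56],"claw":138},{"translation":[-0.082,0.136,0],"twist":[0,0,1.57],"claw":138},{"translation":[-0.082,0.136,0],"twist":[0,0,1.57],"claw":138}]'| grep -E "pos|ft|wid"; python3 st.py
```

```text
position: [0.5567, 0.1681, 0.1324]
ft_force: [1.1, 0.3, 0.0]
width: 0.461
t 14.57 pos [0.5567 0.1681 0.1324] x [-0.002 -0.    -1.   ] z [-0.049  0.999  0.   ] jaw yaw 1.62 F [1.1 0.3 0. ] w 0.46 q [-0.87  0.3   0.6   1.78 -0.19  1.11  1.41]
```

```bash
python3 -m inch '[{"translation":[0,0,-0.03],"twist":[0,0,0],"claw":138},{"translation":[0,0,-0.06],"twist":[0,0,0],"claw":138},{"translation":[0,0,-0.085],"twist":[0,0,0],"claw":138},{"translation":[0,0,-0.103],"twist":[0,0,0],"claw":138},{"translation":[0,0,-0.11],"twist":[0,0,0],"claw":138},{"translation":[0.005,0,-0.11],"twist":[0,0,0],"claw":138},{"translation":[0.01,0,-0.11],"twist":[0,0,0],"claw":138},{"translation":[0.016,0,-0.11],"twist":[0,0,0],"claw":138},{"translation":[0.022,0,-0.11],"twist":[0,0,0],"claw":138},{"translation":[0.027,0,-0.11],"twist":[0,0,0],"claw":138},{"translation":[0.03,0,-0.11],"twist":[0,0,0],"claw":138},{"translation":[0.032,0,-0.11],"twist":[0,0,0],"claw":138}]'| grep -E "pos|ft|wid"; for i in 1 2 3; do python3 -m inch '[{"translation":[0.001,0,0],"twist":[0,0,0],"claw":138},{"translation":[0.002,0,0],"twist":[0,0,0],"claw":138}]'| grep -E "pos|ft"; done
```

```text
position: [0.5902, 0.1672, 0.0239]
ft_force: [-0.4, 0.1, 1.2]
width: 0.459
position: [0.5914, 0.1672, 0.0236]
ft_force: [-0.6, 0.3, -0.1]
position: [0.5934, 0.1673, 0.0235]
ft_force: [-0.3, 0.6, 0.1]
position: [0.5953, 0.1673, 0.0235]
ft_force: [-3.8, 0.0, 4.0]
```

```bash
python3 -m inch '[{"translation":[0.001,0,0],"twist":[0,0,0],"claw":138},{"translation":[0.001,0,0],"twist":[0,0,0],"claw":138}]'| grep -E "pos|ft"; python3 -m inch '[{"translation":[0.001,0,0],"twist":[0,0,0],"claw":138},{"translation":[0.001,0,0],"twist":[0,0,0],"claw":138}]'| grep -E "pos|ft"
```

```text
position: [0.5958, 0.1672, 0.0234]
ft_force: [-4.8, -0.0, 2.2]
position: [0.5962, 0.1673, 0.0233]
ft_force: [-8.7, -0.2, 6.1]
```

```bash
python3 -m inch '[{"translation":[0.001,0,0],"twist":[0,0,0],"claw":138},{"translation":[0.001,0,0],"twist":[0,0,0],"claw":138}]'| grep -E "pos|ft"; python3 -m inch '[{"translation":[-0.006,0,0],"twist":[0,0,0],"claw":138},{"translation":[-0.02,0,0],"twist":[0,0,0],"claw":138},{"translation":[-0.03,0,0.02],"twist":[0,0,0],"claw":138},{"translation":[-0.04,0,0.05],"twist":[0,0,0],"claw":138},{"translation":[-0.05,0,0.09],"twist":[0,0,0],"claw":138},{"translation":[-0.07,-0.04,0.12],"twist":[0,0,0],"claw":138},{"translation":[-0.08,-0.08,0.15],"twist":[0,0,0],"claw":138},{"translation":[-0.09,-0.12,0.17],"twist":[0,0,0],"claw":138},{"translation":[-0.1,-0.16,0.17],"twist":[0,0,0],"claw":138},{"translation":[-0.1,-0.2,0.17],"twist":[0,0,0],"claw":138},{"translation":[-0.1,-0.24,0.17],"twist":[0,0,0],"claw":138},{"translation":[-0.1,-0.24,0.17],"twist":[0,0,0],"claw":138}]'| grep -E "pos|ft|t:"
python3 - <<'E'
from st import *
for n in("side","top"):
    f=grab(n,n+"8.png"); P=cloud(f); x,y,z=np.moveaxis(P,-1,0)
    hsv=cv2.cvtColor(f["pixels"],cv2.COLOR_BGR2HSV)
    m=(z>.0355)&(z<.05)&(x>.55)&(x<.685)&(y>.08)&(y<.245)&(hsv[...,1]<80)
    r=cv2.minAreaRect(P[m][:,:2].astype(np.float32)*1000); print(n,m.sum(),r)
    # others: diff with the start picture
    g=cv2.imread(f"pics/{n}0.png"); d=cv2.absdiff(f["pixels"],g).max(-1); 
    if n=="side": a=cv2.resize(f["pixels"],(533,400))
    else: b=cv2.resize(f["pixels"][120:260,150:350],(267,187),interpolation=cv2.INTER_CUBIC)
crop=cv2.resize(cv2.imread("pics/side8.png")[240:360,190:310],(267,213),interpolation=cv2.INTER_CUBIC)
cv2.imwrite("pics/c8.png",np.hstack([a,np.vstack([b,crop])]))
E
```

```text
position: [0.5963, 0.1673, 0.0232]
ft_force: [-12.2, -0.2, 7.9]
t: 17.57
position: [0.4981, -0.0784, 0.1946]
tcp_rot: [-1.245, 1.185, 1.241]
ft_force: [0.2, -1.1, 0.0]
side 1265 ((648.3411254882812, 164.85772705078125), (79.7669448852539, 131.84934997558594), 2.822603940963745)
top 638 ((639.4200439453125, 165.65512084960938), (96.20167541503906, 135.01651000976562), 3.434065580368042)
```

View pics/c8.png

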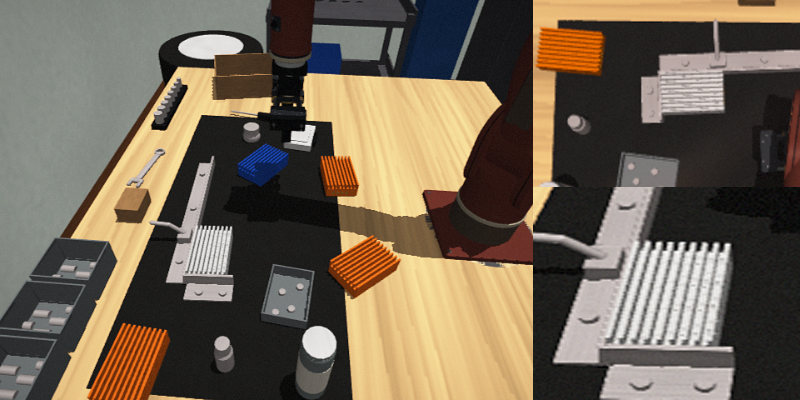

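Amp centre is (0.648, 0.165) with yaw 2.8°, matching the predicted home pose. Everything else is in place and the robot is clear, so I'm handing in.

```bash
python3 -c "
from bench import manip; print(manip.sign_off())"
```

```text
the job is handed in; nothing more can be done
None
```

The bare finned amplifier is in the inside corner of the stop, long side against the fence and +y end against the end stop. It was only pushed, never gripped or lifted. I pushed it square onto the fence with two open fingers, slid it along to the end stop, then pressed it once more against the fence. I handed in at about 17.7 s.

**Force checks:** against the end stop it stopped moving at 15 N. The last press on the fence stopped it at 12 N, at TCP x = 0.5963; I had predicted 0.596 for a flush fit.

**Camera checks:** the side view puts the amplifier's centre at (0.648, 0.165) with a yaw of 2.8°, matching the home pose worked out from the stop (yaw about 2.9°).
- **Disagreement:** the top view read 3.4°, with x about 9 mm lower. Its fitted outline was too big (96 x 135 mm), so I did not rely on it.
- **Not measured:** I pressed the end stop before the final fence press and did not press it again. I judged that the other items had not moved from the last pictures, not from a position measurement.

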